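Set the ratchet clamp on a glued wooden box and keep it squeezed

TASK

On the workbench, flip the knob of the one-hand ratchet clamp over towards the robot so that its toothed rod engages, then pump the trigger, squeezing and letting it spring back, until the moving jaw presses the thin-walled wooden box firmly against the fixed jaw. Squeeze gently so the box is not crushed, leave the other things on the bench where they are, and finish while still holding the trigger squeezed, with the box gripped.

Things in the scene. Friction and masses are not known exactly. Their poses are not given: they have to be found in the camera images.
- clamp: One-hand ratchet clamp on a fixed plywood base 350 x 100 x 12 mm. Origin on the bench under the trigger's pivot; +x = pressing direction along the rod (both jaws at +x, turning knob at -x), z up. On the aluminium body (80 x 32 mm, 102 mm high) stand, side by side along x, a black fixed handle (knob side) and a black trigger (jaw side). Rod axis 42 mm above the bench.
- handle_grip (a point): Point on the fixed black handle, 143 mm above the bench, at clamp x = -27 mm. The handle is an upright bar 14 mm along x, 26 mm wide, its top 168 mm above the bench; it does not move.
- trigger: The black trigger, a round upright bar 12 mm thick; origin on its pivot, 83 mm above the bench at clamp x = 0; its top is about 164 mm above the bench. Force at the jaw against force on trigger_grip, once the jaw is on the box: 20 N gives about 20 N, 40 N or more gives over 40 N.
- trigger_grip (a point): Point on the trigger's centre line 60 mm from the pivot, about 142 mm above the bench: at clamp x = +11 mm at rest, -11 mm fully squeezed towards the handle (22 mm stroke, 0.36 rad about the pivot). Over their outsides handle and trigger measure 51 mm along x at rest, 29 mm when fully squeezed; only the trigger moves. A spring returns it (3 to 5 N felt here).
- rod (a joint): Turn of the toothed rod about its length: 0 = free (knob leans 45 degrees to clamp +y, away from the robot; the trigger then drives nothing), 1.6 rad = engaged (knob leans 45 degrees to clamp -y, towards the robot). The heavy ball drops to whichever end it is nearer (upright at 0.8); about 1 N at the ball moves it.
- knob_ball (a point): Centre of the steel ball, 28 mm across, at the end of the bent steel arm (8 mm thick, 65 mm from the rod's axis to the ball) at the rod's back end, clamp x = -140 mm plus the ram's travel. 87 mm above the bench in either detent, 107 mm when upright midway.
- ram (a joint): Travel of rod and moving jaw towards the fixed jaw, m, 0 to 0.065. With the rod engaged each full squeeze adds about 6 mm; the trigger must then come back to rest to take the next teeth (a half squeeze may move nothing). Starts at 0 to 0.018; the box is tight at about 0.0335. Without a squeezed trigger the rod is held only by 4 N of friction, so the pressing force fades when the trigger is let go.
- jaw (a joint): How far the sprung pad of the moving jaw is pressed in, m: 0 untouched, 0.002 bottomed. Pressing force = 2.5 N + 5 N per mm until bottomed, so 0.001 is 7.5 N; after that only the squeeze limits it. A firm grip shows 0.0013 or more.
- jaw_pad: The moving jaw's steel pad, 44 x 44 x 9 mm; origin at the centre of its pressing face (clamp +x side), 42 mm above the bench.
- anvil_face (a point): Centre of the pressing face of the fixed jaw (steel plate 70 mm wide, up to 72 mm above the bench), clamp x = 159.5 mm, 42 mm above the bench.
- box: Open-topped, thin-walled (6 mm) light wooden box, loose on the clamp's base between the jaws: 60 mm along its x (the clamp's direction), 80 mm wide, 50 mm high, one partition inside, 0.16 kg. It bears up to 40 N between the jaws. Origin at the centre of its underside. It starts 3 to 8 mm short of the fixed jaw.
- jar: Bystander: glass jar of 52 mm diameter, 75 mm high, upright on the robot's side of the clamp; origin under its centre.
- offcut: Bystander: wood offcut 90 x 45 x 20 mm, beyond the clamp; origin under its centre.
- wrench: Bystander: steel wrench lying beyond the jaws; origin under its middle.
- hammer: Bystander: hammer lying on the right; origin under its middle.
- can: Bystander: steel can 76 mm across, 100 mm high, on the left; origin under its centre.
- screwdriver: Bystander: screwdriver lying on the right; origin under its middle.
- tape: Bystander: tape measure 65 x 35 x 62 mm on the left; origin under its centre.
Things that resemble listed ones, but are neither listed nor needed, are in the scene too. Several things have the shape of the box; the one meant has the colours described above.

How it is judged:
By the outcome, as a careful person would: the job done as asked, in the order asked, and still so for the second after the job is handed in, while the arm keeps its last pose, push and grip.
It also fails if it takes over 64 s, if anything falls off the work surface, if the arm or the gripper's body presses on something with over 40 N, if the wrist force passes 120 N, or if a joint passes its speed limit or range.

ROBOT

A 6-joint arm with a two-finger parallel gripper is mounted at the origin on the work surface. World frame = base frame: x ahead of the robot, y to its left, z up, the work surface at z = 0. Lengths are in m, angles in degrees, forces in N, time in s.
With the tool pointing down it reaches from about 0.375 to 0.9 m from the base axis. Payload 3.1 kg.
Tool frame: the origin (TCP) lies on the centre line of the jaws, within the pads' length; the fingertips stand 19 mm ahead of it and the grasp point (between the pads) is the TCP; z points along the fingers, y is the line along which they close (so a half turn about z gives the same grasp; the last joint's range is limited). The gripper opens to 85 mm and grips with 20 to 120 N. Pads are 22 mm wide; open, the fingers measure 114 mm over their backs; the gripper's body (76 mm by 85 mm) begins 54 mm behind the grasp point. The pads swing forward as they close: fully open they stand 13 mm farther back than shut.
Start: joints at [-75.143, 30.224, 82.088, -0, 67.689, -10.227], TCP at [0.265, -0.566, 0.25] pointing down, gripper open.
Joint ranges: [-176.69, 176.69], [-43.24, 126.21], [12.49, 139.97], [-82, 262], [0, 151.66], [-163.58, 163.58]. Speed limits (degrees/s): [159.86, 159.86, 180, 180, 180, 180].

INTERFACE

Orientations are given as a 3x3 rotation matrix whose columns are the frame's x, y, z axes.
In Python, from workcell import robot, optics gives the robot as it stands.
- The arm moves only by the shell command python3 -m jog 'ROWS' [OPENING] [FORCE]. ROWS is a JSON object with one list for each field, all of the same length, 1 to 5, a row being the entries at one place: sx, sy, sz (the shift in shares of the most that a row can go, 1 being 62.5 mm), drx, dry, drz (a rotation vector in parts of the range, where 1.0 means 360 degrees); each row shifts and turns the commanded pose from where the row before left it, along the tool's axes as they then stand; what a row does not reach is not made up. A row lasts 1/8 s, in which the tool goes at most 0.0625 m and 10.7 degrees, less where a joint would pass 70% of its speed; a pose out of reach is approached as far as the arm can. OPENING is the opening from 0.0 (shut) to 1.0 (fully open), set as the command begins (- or left out keeps the last). The fingers move at their own pace and stop on an object; FORCE is the grip in N (left out, the last holds). Time passes only in rows, so rows that do not move let the fingers close. It prints the time, the measured TCP pose, the force, the opening and the grip force at its end. Input that does not fit is refused with a message, and nothing moves.
- robot.read_state(): the state, without advancing time (a new reading comes with each control period).
- optics.capture(name): name is "scene" or "top"; returns a dict with "color" (400x640x3 uint8, red, green, blue), "z_map" (400x640 float32, m along the optical axis (not along the pixel's ray), 0 where there is no reading), "fx", "fy", "cx", "cy" (pixels), "extrinsics" (4x4, takes a point from world to camera coordinates). Camera axes: x right, y up, looking along -z (the intrinsics and any distortion apply to the point x, -y, -z); pixel columns grow to the right and rows downward; lengths in m; the calibration is good to about 2 mm. A picture is of the moment at which its call begins.
- robot.sign_off(): hands the job in; it is judged then, once.
The state is a dict: "time": time; "qpos": joint angles; "qvel": joint speeds; "effort": joint torques, N m; "eef_pos": TCP position; "tcp_rot": TCP orientation; "wrist_force": force on the tool from outside, world axes, zero at the start; "wrist_torque": the same for the moment, N m; "width": opening from 0.0 (shut) to 1.0 (fully open); "gripper_force": force on a finger pad.
Only numpy, scipy, OpenCV 4.12 (cv2) and the standard library are available. Lean on these libraries where they do the work, as an engineer would, in place of code of your own. Each camera call takes 0.05 s, during which the arm holds its last target. There are 200 camera calls.

## Working session

There is one attempt and no reset: what is moved stays moved. The work goes in short steps, Python scripts to look and compute and a shell command to move; the robot and the scene stay as the last step left them, time stands still between calls to the robot, and variables do not carry over. Pictures are saved under pics/ and viewed, at most 10 in all, crops included, and the job is handed in when it is done.

```bash
ls; mkdir -p pics; cat > h.py <<'E'
import numpy as np,cv2
from workcell import robot,optics
def cap(n):
    c=optics.capture(n); return c
def pts(c):
    z=c["z_map"]; v,u=np.mgrid[0:z.shape[0],0:z.shape[1]]
    P=np.stack([(u-c["cx"])/c["fx"]*z,-(v-c["cy"])/c["fy"]*z,-z,np.ones_like(z)],-1)
    W=P@np.linalg.inv(c["extrinsics"]).T
    W[z==0]=np.nan
    return W[...,:3]
def save(c,f,crop=None,s=1):
    im=c["color"][...,::-1]
    if crop: u0,v0,u1,v1=crop; im=im[v0:v1,u0:u1]
    cv2.imwrite("pics/"+f,cv2.resize(im,None,fx=s,fy=s,interpolation=cv2.INTER_CUBIC))
E
python3 - <<'E'
from h import *
import pickle
for n in("scene","top"):
    c=cap(n); save(c,n+"0.png",s=1.25); pickle.dump(c,open(n+"0.pkl","wb"))
    print(n,c["fx"],c["cx"],c["extrinsics"].round(3).tolist(),c.keys())
s=robot.read_state();print(s["eef_pos"],s["tcp_rot"],s["time"],s["width"])
E
```

```text
pics
scene 364.46371383965146 316.56921675531254 [[0.422, 0.907, 0.015, -0.204], [-0.747, 0.339, 0.572, 0.371], [0.513, -0.252, 0.82, -1.471], [0.0, 0.0, 0.0, 1.0]] dict_keys(['color', 'z_map', 'fx', 'fy', 'cx', 'cy', 'extrinsics'])
top 489.11477396912153 324.59382444512136 [[-0.022, -1.0, 0.012, -0.032], [0.999, -0.021, 0.049, -0.566], [-0.049, 0.013, 0.999, -1.487], [0.0, 0.0, 0.0, 1.0]] dict_keys(['color', 'z_map', 'fx', 'fy', 'cx', 'cy', 'extrinsics'])
[ 0.26483378 -0.56544237  0.24942752] [[ 9.05677946e-01  4.23966046e-01 -5.00275791e-04]
 [ 4.23966185e-01 -9.05675971e-01  1.92615429e-03]
 [ 3.63536255e-04 -1.95657548e-03 -9.99998020e-01]] 0.1 1.0010623156450986
```

View pics/top0.png

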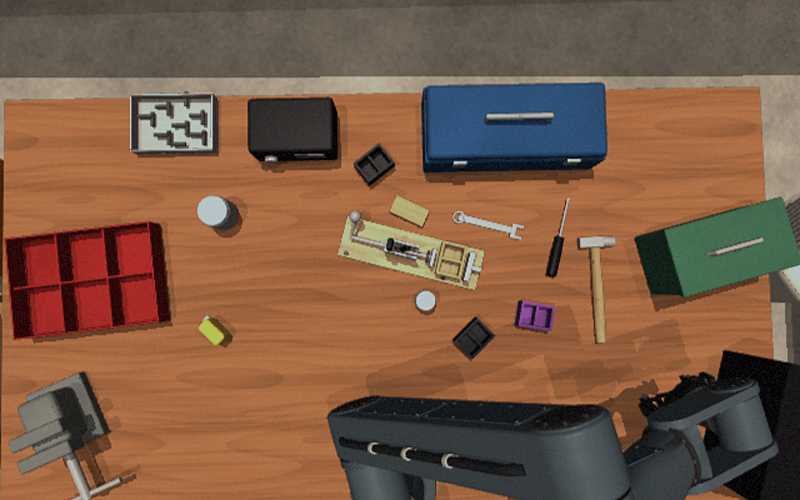

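View pics/scene0.png

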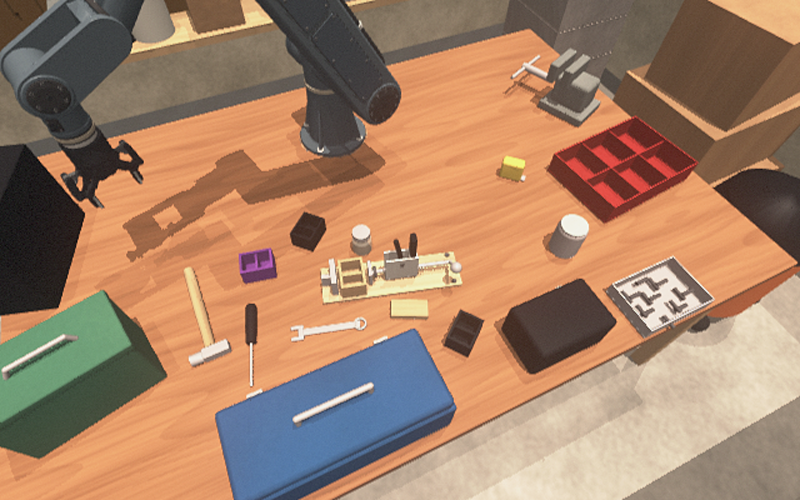

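Top view (800-px image): clamp at (410,252), with its knob ball at (355,216) away from the robot. There are four box-shaped things: black (375,165), black (473,337), purple (535,316) and the wooden one (451,260). The wooden one fits, since it is pale wood and sits between the clamp's jaws. I'll confirm it in a crop and measure the clamp.

```bash
cat > clamp.py <<'E'
from h import *
import pickle
c=pickle.load(open("top0.pkl","rb")); save(c,"crop.png",(255,150,405,250),5)
W=pts(c); roi=np.zeros(W.shape[:2],bool); roi[150:240,262:395]=1
hsv=cv2.cvtColor(c["color"],cv2.COLOR_RGB2HSV)
z=W[...,2]
b=W[12:, :][W[12:,:,2]<.003]; print("table z",np.nanmedian(z[260:300,200:300]))
m=roi&(z>.006)&(z<.018)
lab=cv2.connectedComponents(m.astype(np.uint8))
n,l,st,_=cv2.connectedComponentsWithStats(m.astype(np.uint8)); 
for k in range(1,n):
    if st[k,4]>60: print(st[k],W[l==k][:,:2].mean(0))
P=W[m][:,:2]; r=cv2.minAreaRect((P*1000).astype(np.float32)); print(r)
for lo,hi in((.07,.12),(.13,.18)):
    mm=roi&(z>lo)&(z<hi); n,l,st,_=cv2.connectedComponentsWithStats(mm.astype(np.uint8))
    for k in range(1,n): print(lo,st[k],W[l==k].mean(0).round(4),W[l==k].min(0).round(3),W[l==k].max(0).round(3))
# jar
mj=(z>.06)&(z<.09); mj[:225]=0;mj[260:]=0;mj[:,:320]=0;mj[:,365:]=0
print("jar",W[mj].mean(0),mj.sum())
E
python3 clamp.py
```

```text
table z -0.00010049747932860953
[362 168  14  10  63] [ 0.65715137 -0.18179538]
[ 270  172  120   60 2158] [ 0.57486176 -0.03129364]
[377 173  18  10  62] [ 0.64225916 -0.23336367]
((595.107177734375, -55.611724853515625), (408.2221374511719, 275.3178405761719), 88.81982421875)
0.07 [279 168  10  14  81] [0.6538 0.0749 0.0946] [0.633 0.062 0.071] [0.669 0.088 0.107]
0.07 [309 190   2   4   5] [0.5986 0.0009 0.1041] [ 0.593 -0.002  0.102] [0.602 0.002 0.108]
0.07 [307 191  29  17 154] [ 0.5765 -0.0323  0.0962] [ 0.553 -0.073  0.07 ] [0.599 0.008 0.118]
0.07 [372 201   9  18  67] [ 0.5417 -0.1944  0.073 ] [ 0.517 -0.207  0.07 ] [ 0.568 -0.182  0.077]
0.07 [371 220   5   5  17] [ 0.5058 -0.1847  0.0738] [ 0.5   -0.191  0.07 ] [ 0.512 -0.179  0.079]
0.07 [333 232  16   8  87] [ 0.4657 -0.0869  0.0749] [ 0.458 -0.11   0.07 ] [ 0.479 -0.066  0.085]
0.13 [309 190   6  10  49] [ 0.5844 -0.0064  0.1656] [ 0.572 -0.013  0.13 ] [0.597 0.001 0.174]
0.13 [322 196   6   5  23] [ 0.5745 -0.0429  0.1553] [ 0.569 -0.049  0.132] [ 0.582 -0.035  0.167]
jar [ 0.45560703 -0.08643489  0.07453096] 194
```

View pics/crop.png

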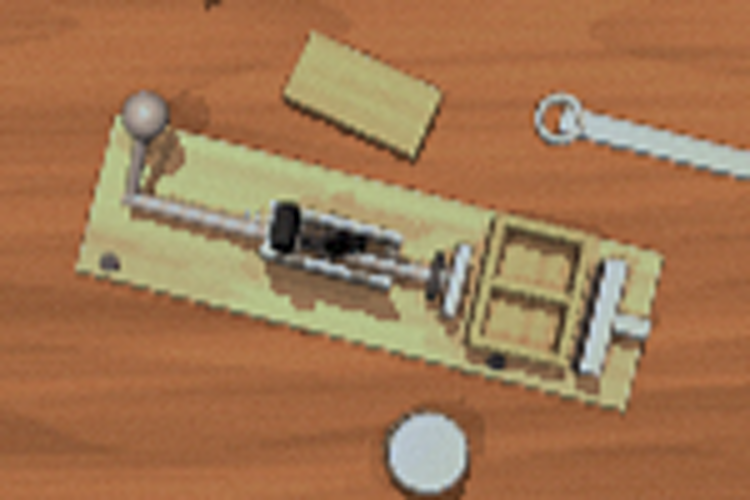

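Confirmed: the wooden box with one partition sits between the jaws, at crop (525,290). The ball is at (145,115) and the jar at (428,453). Next I'll fit the clamp frame.

```bash
cat > frame.py <<'E'
from h import *
import pickle
from scipy.optimize import least_squares
c=pickle.load(open("top0.pkl","rb")); W=pts(c); z=W[...,2]
roi=np.zeros(z.shape,bool); roi[150:240,262:395]=1
m=(roi&(z>.006)&(z<.018)).astype(np.uint8)
n,l,st,_=cv2.connectedComponentsWithStats(m); k=1+st[1:,4].argmax()
mm=cv2.morphologyEx((l==k).astype(np.uint8),cv2.MORPH_OPEN,np.ones((3,3)))
P=W[mm>0][:,:2]; r=cv2.minAreaRect((P*1000).astype(np.float32)); print(r)
B=cv2.boxPoints(r)/1000
cen=np.array(r[0])/1000
e=[B[1]-B[0],B[2]-B[1]]; a=max(e,key=np.linalg.norm); a=a/np.linalg.norm(a); a*=-np.sign(a[1])
print("axis",a,np.degrees(np.arctan2(a[1],a[0])))
yv=np.array([-a[1],a[0]])
def cl(mask): Q=W[mask][:,:2]-cen; return np.c_[Q@a,Q@yv]
g=lambda u0,v0,u1,v1,lo,hi: cl(np.pad(np.ones((v1-v0,u1-u0),bool),((v0,400-v1),(u0,640-u1)))&(z>lo)&(z<hi))
for nm,q in dict(ball=g(275,165,292,185,.088,.11),handle=g(305,185,317,202,.16,.175),trig=g(318,190,330,203,.155,.17),anvil=g(368,198,385,230,.066,.08),jawpad=g(335,195,352,220,.055,.075)).items():
    print(nm,len(q),q.mean(0).round(4),q.min(0).round(4),q.max(0).round(4))
print("cen",cen)
E
python3 frame.py
```

```text
((571.7075805664062, -56.10111999511719), (349.680419921875, 100.64044189453125), 74.62776184082031)
axis [-0.26508883 -0.964224  ] -105.37222
ball 70 [-0.1485  0.0462] [-0.1622  0.0334] [-0.1356  0.0601]
handle 44 [-0.0517 -0.0003] [-0.0583 -0.013 ] [-0.0451  0.0118]
trig 15 [-0.0116  0.    ] [-0.0163 -0.0053] [-0.0069  0.0055]
anvil 116 [ 0.1403 -0.0006] [ 0.1211 -0.0356] [0.1485 0.0339]
jawpad 82 [ 0.0565 -0.007 ] [ 0.0367 -0.0354] [0.0762 0.0213]
cen [ 0.57170758 -0.05610112]
```

The manual's scale: shifts go in shares of 62.5 mm and turns go in shares of 360 degrees. Converting my numbers, 10.1 degrees / 360 = 0.0281.

```bash
cat > wp.py <<'E'
import numpy as np,sys
from scipy.spatial.transform import Rotation as R
from workcell import robot
a=np.array([-.26509,-.96422]);a/=np.linalg.norm(a); yv=np.array([-a[1],a[0]]); O=np.array([.5783,-.0320])
s=robot.read_state(); p=np.array(s["eef_pos"]); T=np.array(s["tcp_rot"])
G=np.c_[np.r_[yv,0],np.r_[a,0],[0,0,-1]]
d=p[:2]-O; print("t",round(s["time"],2),"clamp xyz",(d@a).round(4),(d@yv).round(4),p[2].round(4),"F",np.round([s["wrist_force"][:2]@a,s["wrist_force"][:2]@yv,s["wrist_force"][2]],1),"w",round(s["width"],3),"gf",np.round(s["gripper_force"],1))
print("rotvec",R.from_matrix(T.T@G).as_rotvec(degrees=True).round(2))
if len(sys.argv)>1:
    x,y,z=map(float,sys.argv[1:4]); t=np.r_[O+a*x+yv*y,z]; print("delta tool",(T.T@(t-p)).round(4))
E
python3 -m jog '{"sx": [0, 0, 0, 0], "sy": [0, 0, 0, 0], "sz": [0, 0, 0, 0], "drx": [0, 0, 0, 0], "dry": [0, 0, 0, 0], "drz": [0.0281, 0.0281, 0.0281, 0.0281]}' 0
python3 wp.py -.1235 .105 .25
```

```text
time: 0.6
eef_pos: [0.2649, -0.5656, 0.2497]
tcp_rot: [[0.963, -0.27, -0.0], [-0.27, -0.963, 0.001], [-0.001, -0.001, -1.0]]
wrist_force: [0.5, -0.4, -0.4]
width: 0.146
gripper_force: 0.0
t 0.6 clamp xyz 0.5976 -0.1608 0.2497 F [ 0.2  0.6 -0.4] w 0.146 gf 0.0
rotvec [-0.07  0.04 -0.28]
delta tool [ 2.623e-01 -7.224e-01  4.000e-04]
```

Scaled: -0.0556 m is -0.8896, 0.0202 m is 0.3232.

```bash

python3 -m jog '{"sx": [0.3232, 0.3232, 0.3232, 0.3232, 0.3232], "sy": [-0.8896, -0.8896, -0.8896, -0.8896, -0.8896], "sz": [0, 0, 0, 0, 0], "drx": [0, 0, 0, 0, 0], "dry": [0, 0, 0, 0, 0], "drz": [0, 0, 0, 0, 0]}' >/dev/null
python3 -m jog '{"sx": [0.3232, 0.3232, 0.3232, 0.3232, 0.3232], "sy": [-0.8896, -0.8896, -0.8896, -0.8896, -0.8896], "sz": [0, 0, 0, 0, 0], "drx": [0, 0, 0, 0, 0], "dry": [0, 0, 0, 0, 0], "drz": [0, 0, 0, 0, 0]}' >/dev/null
python3 -m jog '{"sx": [0.3232, 0.3232, 0.3232, 0], "sy": [-0.8896, -0.8896, -0.8896, 0], "sz": [0, 0, 0, 0], "drx": [0, 0, 0, 0], "dry": [0, 0, 0, 0], "drz": [0, 0, 0, 0]}' >/dev/null
python3 wp.py -.1235 .105 .099
```

```text
t 2.35 clamp xyz -0.1296 0.1014 0.2491 F [ 0.4 -0.1  0. ] w 0.0 gf 0.0
rotvec [-0.06  0.    0.37]
delta tool [0.0036 0.0062 0.1501]
```

Scaled: 0.05 m is 0.8, 0.0062 m is 0.0992, -0.4 degrees / 360 = -0.0011.

```bash

python3 -m jog '{"sx": [0.0576, 0, 0, 0], "sy": [0.0992, 0, 0, 0], "sz": [0.8, 0.8, 0.8, 0], "drx": [0, 0, 0, 0], "dry": [0, 0, 0, 0], "drz": [-0.0011, 0, 0, 0]}' >/dev/null
python3 wp.py -.1235 .015 .099
python3 -m jog '{"sx": [-0.24, -0.24, -0.24, -0.24], "sy": [0, 0, 0, 0], "sz": [0, 0, 0, 0], "drx": [0, 0, 0, 0], "dry": [0, 0, 0, 0], "drz": [0, 0, 0, 0]}' >/dev/null
python3 wp.py
python3 -m jog '{"sx": [-0.16, -0.16, -0.16, 0, 0], "sy": [0, 0, 0, 0, 0], "sz": [0, 0, 0, 0, 0], "drx": [0, 0, 0, 0, 0], "dry": [0, 0, 0, 0, 0], "drz": [0, 0, 0, 0, 0]}' >/dev/null
python3 wp.py
python3 - <<'E'
from h import *
c=cap("scene"); save(c,"knob.png",(250,160,390,260),5)
E
```

```text
t 2.85 clamp xyz -0.1168 0.1007 0.095 F [-0.3 -0.9 -0.8] w 0.001 gf 0.0
rotvec [0.16 0.71 0.4 ]
delta tool [-0.0857 -0.0073 -0.0029]
t 3.35 clamp xyz -0.1187 0.0611 0.1107 F [ 2.3 20.4 20.2] w -0.002 gf 10.9
rotvec [-0.26 -2.33  0.44]
t 3.98 clamp xyz -0.1201 0.0447 0.1211 F [ 3.5 22.3 40.6] w -0.003 gf 16.8
rotvec [-0.61 -4.15  0.4 ]
```

View pics/knob.png

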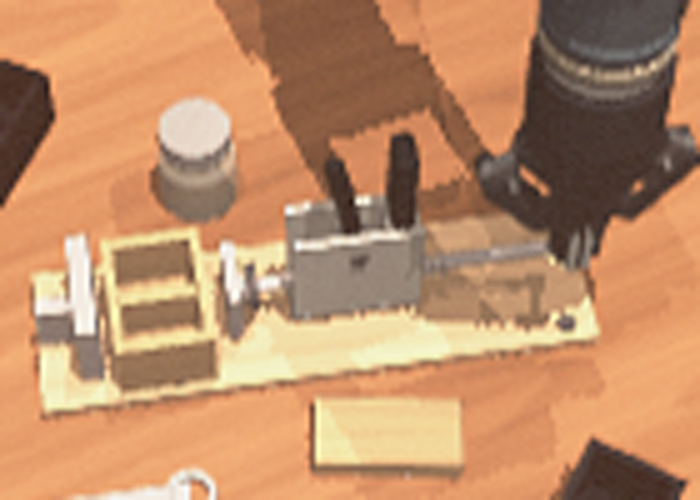

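The view shows the fingers at crop (580,240) above the rod end. Friction jammed the ball, the tool rode up over it, and the knob hasn't flipped. I'll back off, go in lower and follow the ball's arc, moving inward and up.

Scaled: 0.05 m is 0.8, 0.047 m is 0.752.

```bash

python3 -m jog '{"sx": [0, 0.8, 0.752, 0], "sy": [0, 0, 0, 0], "sz": [-0.64, -0.32, 0, 0], "drx": [0, 0, 0, 0], "dry": [0, 0, 0, 0], "drz": [0, 0, 0, 0]}' >/dev/null
python3 wp.py -.1235 .105 .085
python3 - <<'E'
from h import *
from wp import O,a,yv
c=cap("top"); W=pts(c); z=W[...,2]; m=(z>.085)&(z<.115); q=W[...,:2]-O; X=q@a; Y=q@yv
m&=(X<-.08)&(X>-.17)&(abs(Y)<.075); print(m.sum(),X[m].mean(),Y[m].mean(),z[m].max())
E
```

```text
t 4.53 clamp xyz -0.1179 0.1169 0.1644 F [-0.3 -0.9  0.2] w 0.003 gf 0.0
rotvec [-0.07 -0.54  0.34]
delta tool [-0.0126 -0.0056  0.0793]
t 4.53 clamp xyz -0.1179 0.1169 0.1644 F [-0.3 -0.9  0.2] w 0.003 gf 0.0
rotvec [-0.07 -0.54  0.34]<stdin>:4: RuntimeWarning: Mean of empty slice.
  ret = ret.dtype.type(ret / rcount)
Traceback (most recent call last):
ValueError: zero-size array to reduction operation maximum which has no identity
```

```bash

cat > ball.py <<'E'
from h import *
from wp import O,a,yv
c=cap("scene"); W=pts(c); z=W[...,2]; q=W[...,:2]-O; X=q@a; Y=q@yv
m=(z>.06)&(z<.115)&(X<-.09)&(X>-.17)&(abs(Y)<.075)
if m.any(): print(m.sum(),np.median(X[m]),np.median(Y[m]),z[m].max(), Y[m].min(),Y[m].max())
else: print("none")
save(c,__import__("sys").argv[1] if 0 else "ball.png",(250,160,390,260),5)
E
python3 ball.py
```

```text
t 4.58 clamp xyz -0.1181 0.1138 0.1631 F [ 0.2 -1.3  0.4] w 0.002 gf 0.0
rotvec [-0.03 -0.24  0.38]
2 -0.12689425618764621 0.041918392642453534 0.1004860073997822 0.038818354082386194 0.04501843120252088
```

Scaled: 0.039 m is 0.624, -0.006 m is -0.096, -0.3 degrees / 360 = -0.0008.

```bash

python3 -m jog '{"sx": [-0.096, 0, 0, 0], "sy": [-0.0864, 0, 0, 0], "sz": [0.624, 0.624, 0, 0], "drx": [0, 0, 0, 0], "dry": [0, 0, 0, 0], "drz": [-0.0008, 0, 0, 0]}' >/dev/null
python3 wp.py -.1235 .075 .085
python3 -m jog '{"sx": [-0.192, -0.192, -0.096, 0], "sy": [0, 0, 0, 0], "sz": [0, 0, 0, 0], "drx": [0, 0, 0, 0], "dry": [0, 0, 0, 0], "drz": [0, 0, 0, 0]}' >/dev/null
python3 wp.py
```

```text
t 5.12 clamp xyz -0.1245 0.1062 0.084 F [-0.2 -0.2 -0. ] w -0.002 gf 0.0
rotvec [-0.02 -0.09  0.78]
delta tool [-0.0312  0.0006 -0.001 ]
t 5.62 clamp xyz -0.124 0.0753 0.0827 F [-1.   0.9 -0.5] w -0.003 gf 0.0
rotvec [0.   0.   0.78]
```

```bash

python3 -m jog '{"sx": [-0.16, -0.128, -0.144, -0.144], "sy": [0, 0, 0, 0], "sz": [-0.128, -0.112, -0.08, -0.08], "drx": [0, 0, 0, 0], "dry": [0, 0, 0, 0], "drz": [0, 0, 0, 0]}' >/dev/null
python3 wp.py
```

```text
t 6.12 clamp xyz -0.1234 0.0385 0.1076 F [0.5 0.4 0.8] w 0.003 gf 0.3
rotvec [0.01 0.09 0.75]
```

Scaled: -0.009 m is -0.144, -0.002 m is -0.032.

```bash

python3 -m jog '{"sx": [-0.144, -0.144, -0.144, -0.144, 0], "sy": [0, 0, 0, 0, 0], "sz": [-0.032, -0.016, 0, 0, 0], "drx": [0, 0, 0, 0, 0], "dry": [0, 0, 0, 0, 0], "drz": [0, 0, 0, 0, 0]}' >/dev/null
python3 wp.py
python3 ball.py
```

```text
t 6.75 clamp xyz -0.1229 0.0028 0.11 F [ 0.1  0.4 -0.2] w -0.0 gf 0.0
rotvec [0.02 0.09 0.78]
t 6.75 clamp xyz -0.1229 0.0028 0.11 F [ 0.1  0.4 -0.2] w -0.0 gf 0.0
rotvec [0.02 0.09 0.78]
40 -0.11887331940364007 0.012168798795959258 0.11483720461640012 -0.05087229439158902 0.01665917014114312
```

View pics/ball.png

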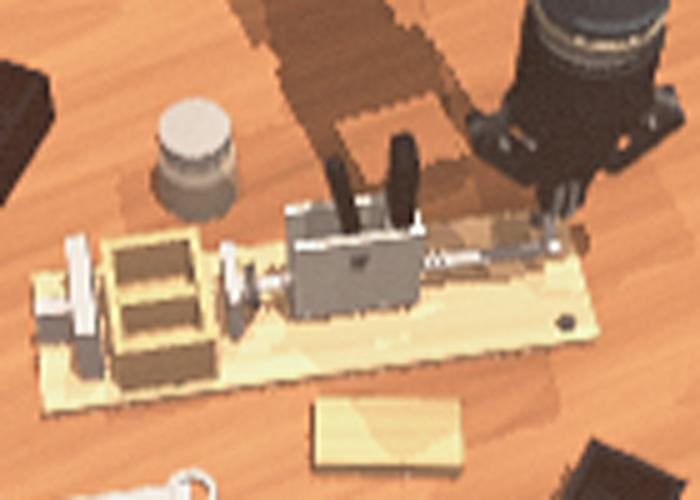

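The rod end shows at crop (550,240) with its teeth now facing up, and the ball has gone behind the gripper to the robot side. I'll rise, go over the handle with the gripper open and check the ball.

Scaled: 0.05 m is 0.8, -0.04 m is -0.64, 0.8 degrees / 360 = 0.0022.

```bash

python3 -m jog '{"sx": [0, 0, 0, 0, 0], "sy": [0, 0, 0, 0.8, 0.8], "sz": [-0.64, -0.64, -0.48, 0, 0], "drx": [0, 0, 0, 0, 0], "dry": [0, 0, 0, 0, 0], "drz": [0, 0, 0.0022, 0, 0]}' 1.0 25 >/dev/null
python3 -m jog '{"sx": [0, 0], "sy": [0, 0], "sz": [0, 0], "drx": [0, 0], "dry": [0, 0], "drz": [0, 0]}' >/dev/null
python3 wp.py -.0195 0 .142
sed -i 's/-\.17)/-.17)\&(Y<0)/' ball.py; python3 ball.py
```

```text
t 7.67 clamp xyz -0.0231 0.0042 0.2203 F [-0.7 -0.6  0.8] w 1.002 gf 0.0
rotvec [-0.04 -0.02 -0.1 ]
delta tool [-0.0043  0.0036  0.0783]
t 7.67 clamp xyz -0.0231 0.0042 0.2203 F [-0.7 -0.6  0.8] w 1.002 gf 0.0
rotvec [-0.04 -0.02 -0.1 ]
86 -0.12399116883595684 -0.037795195384140556 0.10319207371593353 -0.05707596750995759 -0.011958192287533198
```

Knob engaged: the ball is at clamp y ≈ -0.04, and from its x the ram is at about 16 mm. Now I'll descend around the handle and trigger.

Scaled: 0.03 m is 0.48, 0.029 m is 0.464.

```bash

python3 -m jog '{"sx": [-0.0672, 0, 0, 0], "sy": [0.208, 0, 0, 0], "sz": [0.32, 0.48, 0.464, 0], "drx": [0, 0, 0, 0], "dry": [0, 0, 0, 0], "drz": [0, 0, 0, 0]}' 1.0 22 >/dev/null
python3 wp.py -.0195 0 .141
python3 -m jog '{"sx": [0, 0, 0, 0], "sy": [-0.048, -0.048, -0.056, 0], "sz": [0, 0, 0, 0], "drx": [0, 0, 0, 0], "dry": [0, 0, 0, 0], "drz": [0, 0, 0, 0]}' 0.3 22 >/dev/null
python3 wp.py
python3 -m jog '{"sx": [0, 0], "sy": [0, 0], "sz": [0, 0], "drx": [0, 0], "dry": [0, 0], "drz": [0, 0]}' >/dev/null
python3 wp.py
```

```text
t 8.22 clamp xyz -0.0112 -0.0021 0.1392 F [ 0.3 -0.3  0.2] w 1.002 gf 0.0
rotvec [0.   0.3  0.06]
delta tool [ 0.0021 -0.0083 -0.0018]
t 8.72 clamp xyz -0.0181 0.0013 0.1438 F [ 5.5 -1.2  7.5] w 0.357 gf 23.8
rotvec [ 0.19 -0.26  0.06]
t 8.97 clamp xyz -0.0181 0.0012 0.1438 F [5.2 0.5 7.4] w 0.358 gf 24.0
rotvec [ 0.18 -0.26  0.05]
```

```bash

python3 ball.py
python3 -m jog '{"sx": [0, 0, 0, 0], "sy": [0, 0, 0, 0], "sz": [0, 0, 0, 0], "drx": [0, 0, 0, 0], "dry": [0, 0, 0, 0], "drz": [0, 0, 0, 0]}' 1.0 >/dev/null
python3 wp.py
python3 -m jog '{"sx": [0, 0, 0, 0, 0], "sy": [0, 0, 0, 0, 0], "sz": [0, 0, 0, 0, 0], "drx": [0, 0, 0, 0, 0], "dry": [0, 0, 0, 0, 0], "drz": [0, 0, 0, 0, 0]}' 0.3 22 >/dev/null
python3 ball.py
```

```text
t 8.97 clamp xyz -0.0181 0.0012 0.1438 F [5.2 0.5 7.4] w 0.358 gf 24.0
rotvec [ 0.18 -0.26  0.05]
82 -0.11734690977608342 -0.038087487207401835 0.10199665809318348 -0.05529957736115106 -0.016632431914285893
t 9.53 clamp xyz -0.0201 -0.0005 0.1413 F [ 0.3 -0.7  0.2] w 0.999 gf 0.0
rotvec [-0.05  0.   -0.05]
t 10.15 clamp xyz -0.018 0.0005 0.1426 F [ 5.7 -0.2  7.7] w 0.362 gf 23.0
rotvec [ 0.17 -0.12  0.03]
85 -0.1110577587837473 -0.03777148865256973 0.1017335154239738 -0.05529391589222004 -0.013903916364489786
```

```bash

python3 -m jog '{"sx": [0, 0, 0, 0], "sy": [0, 0, 0, 0], "sz": [0, 0, 0, 0], "drx": [0, 0, 0, 0], "dry": [0, 0, 0, 0], "drz": [0, 0, 0, 0]}' 1.0 >/dev/null
python3 -m jog '{"sx": [0, 0, 0, 0, 0], "sy": [0, 0, 0, 0, 0], "sz": [0, 0, 0, 0, 0], "drx": [0, 0, 0, 0, 0], "dry": [0, 0, 0, 0, 0], "drz": [0, 0, 0, 0, 0]}' 0.3 22 >/dev/null
python3 ball.py
```

```text
t 11.32 clamp xyz -0.018 0.0005 0.1428 F [5.6 0.1 8.3] w 0.361 gf 23.2
rotvec [ 0.16 -0.13  0.02]
85 -0.10517850548631383 -0.037480113035138374 0.10227502559767099 -0.05567715874420655 -0.010820807404103997
```

View pics/ball.png

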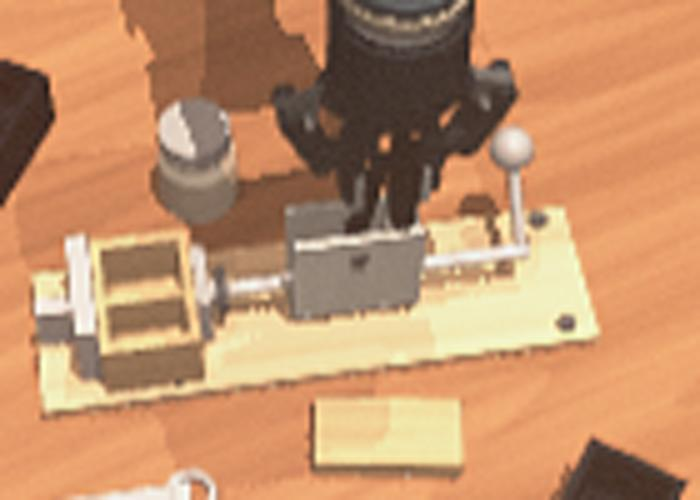

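The box is now against both jaws, at crop (145,310), but the stroke ended at the full squeeze, so firmness isn't proven. One more pump, with the tool shifted a few mm because the trigger should stop early.

Scaled: 0.005 m is 0.08.

```bash

python3 -m jog '{"sx": [0, 0, 0, 0], "sy": [0, 0, 0, 0.08], "sz": [0, 0, 0, 0], "drx": [0, 0, 0, 0], "dry": [0, 0, 0, 0], "drz": [0, 0, 0, 0]}' 1.0 >/dev/null
python3 -m jog '{"sx": [0, 0, 0, 0, 0], "sy": [0, 0, 0, 0, 0], "sz": [0, 0, 0, 0, 0], "drx": [0, 0, 0, 0, 0], "dry": [0, 0, 0, 0, 0], "drz": [0, 0, 0, 0, 0]}' 0.3 22 >/dev/null
python3 ball.py
```

```text
t 12.5 clamp xyz -0.0162 0.0001 0.1424 F [-5.3 -0.2  6.3] w 0.398 gf 22.1
rotvec [-0.13 -0.12 -0.03]
87 -0.10291823624629699 -0.03840065521234203 0.10269917286821173 -0.057153131104295346 -0.017619851935588536
```

View pics/ball.png

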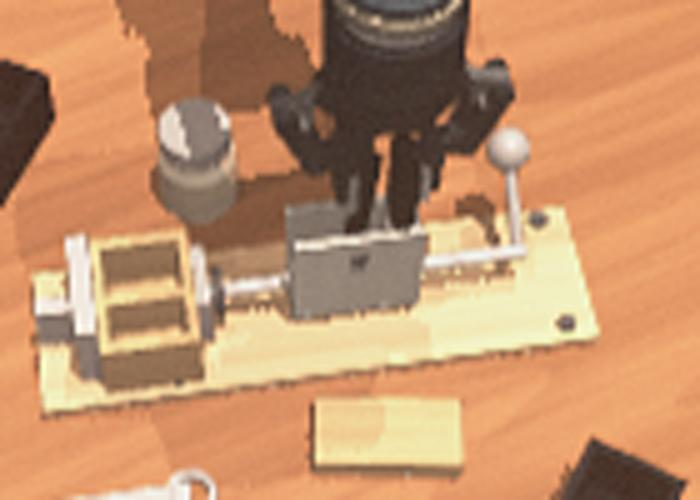

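Scaled: -0.0025 m is -0.04.

```bash

python3 -m jog '{"sx": [0, 0, 0, 0], "sy": [-0.04, 0, 0, 0], "sz": [0, 0, 0, 0], "drx": [0, 0, 0, 0], "dry": [0, 0, 0, 0], "drz": [0, 0, 0, 0]}' 0.3 23 >/dev/null
python3 ball.py
python3 - <<'E'
from h import *
from wp import O,a,yv
c=cap("top"); save(c,"end.png",(160,120,500,300),2.3)
E
```

```text
t 13.05 clamp xyz -0.0168 0.0001 0.1425 F [ 0.5 -1.   7.3] w 0.39 gf 24.5
rotvec [ 0.07 -0.09  0.01]
88 -0.10270583069375466 -0.0379608124407424 0.10157864779390235 -0.05726768581410891 -0.014644904437205186
t 13.1 clamp xyz -0.0168 0.0002 0.1426 F [ 1.2 -1.   6.3] w 0.382 gf 24.5
rotvec [ 0.07 -0.1   0.01]
```

View pics/end.png

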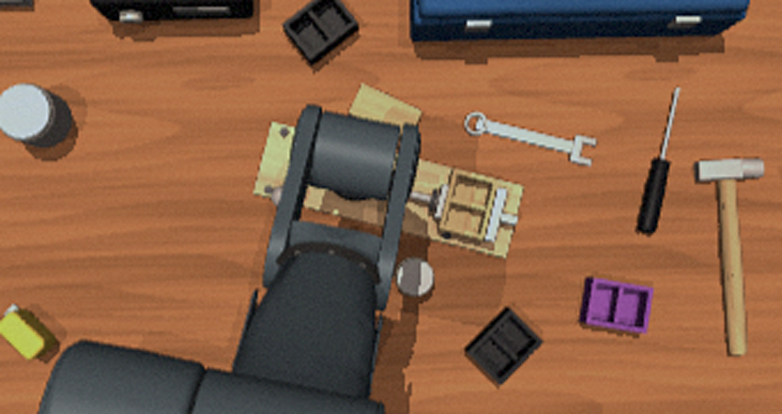

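```bash

for i in 1 2 3; do python3 -m jog '{"sx": [0, 0], "sy": [0, 0], "sz": [0, 0], "drx": [0, 0], "dry": [0, 0], "drz": [0, 0]}' >/dev/null
python3 wp.py; done; python3 ball.py
```

```text
t 13.4 clamp xyz -0.0168 0.0001 0.1426 F [ 0.4 -1.3  7.6] w 0.386 gf 24.4
rotvec [ 0.07 -0.1   0.02]
t 13.65 clamp xyz -0.0168 0.0001 0.1425 F [ 0.7 -1.5  6.5] w 0.386 gf 24.4
rotvec [ 0.06 -0.1   0.01]
t 13.9 clamp xyz -0.0168 0.0002 0.1426 F [ 2.  -0.8  7.1] w 0.389 gf 24.5
rotvec [ 0.06 -0.1   0.01]
t 13.9 clamp xyz -0.0168 0.0002 0.1426 F [ 2.  -0.8  7.1] w 0.389 gf 24.5
rotvec [ 0.06 -0.1   0.01]
87 -0.10282730384906227 -0.03894379440774707 0.102414219474944 -0.055787471389281924 -0.014950882637566476
```

Scaled: 0.002 m is 0.032.

```bash

python3 -m jog '{"sx": [0, 0, 0, 0], "sy": [0.032, 0, 0, 0], "sz": [0, 0, 0, 0], "drx": [0, 0, 0, 0], "dry": [0, 0, 0, 0], "drz": [0, 0, 0, 0]}' 1.0 >/dev/null
python3 ball.py
python3 -m jog '{"sx": [0, 0, 0, 0, 0], "sy": [0, 0, 0, 0, 0], "sz": [0, 0, 0, 0, 0], "drx": [0, 0, 0, 0, 0], "dry": [0, 0, 0, 0, 0], "drz": [0, 0, 0, 0, 0]}' 0.3 23 >/dev/null
python3 ball.py
```

```text
t 14.45 clamp xyz -0.0155 -0.0004 0.1413 F [-0.5  0.1  0.4] w 0.999 gf 0.0
rotvec [-0.04  0.   -0.05]
74 -0.10523422842973668 -0.03712094256881915 0.10364691987585506 -0.05257725532424829 -0.014084688518846311
t 15.12 clamp xyz -0.0163 0.0001 0.1424 F [-4.8 -1.3  5.6] w 0.396 gf 23.1
rotvec [-0.1  -0.11 -0.03]
89 -0.10300432352286855 -0.03790629964062969 0.10262638099566435 -0.0556819134822175 -0.010136392286863381
```

On release the ram sprang back about 2 mm, and it pressed back to the same stop at about 23 N. The load is stopping the trigger, not the end of its stroke, so the grip is firm. I'll balance the pads, hold and hand in.

Scaled: -0.002 m is -0.032.

```bash

python3 -m jog '{"sx": [0, 0, 0, 0], "sy": [-0.032, 0, 0, 0], "sz": [0, 0, 0, 0], "drx": [0, 0, 0, 0], "dry": [0, 0, 0, 0], "drz": [0, 0, 0, 0]}' 0.3 24 >/dev/null
python3 ball.py
python3 -c "from workcell import robot; print(robot.sign_off())"
```

```text
t 15.68 clamp xyz -0.0168 0.0001 0.1425 F [ 0.8 -1.7  7. ] w 0.385 gf 25.1
rotvec [ 0.06 -0.09  0.01]
89 -0.10267426807536374 -0.03730648422446674 0.102205537703554 -0.05544274103887564 -0.011907041772902862
the job is handed in; nothing more can be done
None
```

I flipped the knob to engage the rod and pumped the trigger until the box was pressed firmly against the fixed jaw. I handed in at about 15.7 s, still holding the trigger squeezed at about 25 N. The first push jammed on the knob ball (about 46 N at the wrist) and needed a second approach. The hand-in returned no verdict.

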